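# Rock the access covers on the surface plate and reject the warped one

## Robot

A 6-joint arm with a two-finger parallel gripper is mounted at the origin on the work surface. World frame = base frame: x ahead of the robot, y to its left, z up, the work surface at z = 0. Lengths are in mm, angles in rad, forces in N, time in s.
With the tool pointing down it reaches from about 275 to 750 mm from the base axis. Payload 10.2 kg.
Tool frame: the origin (TCP) lies midway between the tips of the shut fingers; the grasp point (between the pads) lies 19 mm behind it; z points along the fingers, y is the line along which they close (so a half turn about z gives the same grasp; the last joint's range is limited). The gripper opens to 88 mm and grips with 3 to 60 N. Pads are 18 mm wide; open, the fingers measure 123 mm over their backs; the gripper's body (75 mm by 187 mm) begins 45 mm behind the grasp point.
Start: joints at [-1.529, 0.313, 1.498, -0, 1.331, -0.223], TCP at [137.388, -506.711, 238.72] pointing down, gripper open.
Joint ranges: [-2.94, 2.94], [-0.97, 2.17], [0.19, 2.56], [-1.23, 4.37], [0.02, 3.11], [-2.88, 2.88]. Speed limits (rad/s): [2.39, 2.39, 3.01, 3.14, 3.14, 3.14].

## Interface

Orientations are given as [roll, pitch, yaw] about the fixed x, y, z axes, in that order (R = Rz(yaw) Ry(pitch) Rx(roll)).
In Python, from rig import move_pose, move_l, goto_joints, command_gripper, hold, inverse_kinematics, sense, camera, Unreachable, job_done gives the robot as it stands. Calls block until the motion is done:
- move_pose(position, orientation): joint-space move of the TCP to a pose.
- move_l(position, feed=150, orientation=None): straight line of the TCP; orientation=None keeps the orientation; feed is the mean speed in mm/s.
- goto_joints(angles): joint-space move.
- command_gripper(opening, force=None): finger opening in mm; force is the grip in N (None keeps the last); returns when the fingers have stopped.
- hold(seconds).
- inverse_kinematics(position, orientation): joint angles nearest the present ones, or None.
- sense(): the state.
- camera(name): name is "side" or "top"; returns a dict with "img" (420x560x3 uint8, red, green, blue), "fx", "fy", "cx", "cy" (pixels), "distortion" ([k1, k2, p1, p2, k3] as OpenCV has them; the pictures are not rectified), "pose" (4x4, takes a point from camera to world coordinates). Camera axes: x right, y down, z forward; pixel columns grow to the right and rows downward; lengths in mm; the calibration is good to about 2 mm. A picture is of the moment at which its call begins. There is no depth.
A pose or a line that the arm cannot do raises Unreachable and nothing moves.
- job_done(): hands the job in; it is judged then, once.
The state is a dict: "clock": time; "joint_positions": joint angles; "dq": joint speeds; "joint_efforts": joint torques, N m; "tcp_pos": TCP position; "eef_rot": TCP orientation; "force": force on the tool from outside, world axes, zero at the start; "moment": the same for the moment, N m; "opening": finger opening in mm; "grip_force": force on a finger pad.
Only numpy, scipy, OpenCV 4.12 (cv2) and the standard library are available. Lean on these libraries where they do the work, as an engineer would, in place of code of your own. Each camera call takes 0.05 s, during which the arm holds its last target. There are 200 camera calls.

## Task

Three look-alike access covers lie on the surface plate and one of them is warped. Coming down slowly, push lightly with closed fingertips near the ends of the covers until you have found the one that rocks, and have seen it rock right down onto the plate; then lift that cover by its handle and set it down gently, level, inside the reject tray and let go. Leave the other two covers where they lie on the plate, never press hard on any cover, and do not disturb the tools and things around.

Things in the scene. Friction and masses are not known exactly. Their poses are not given: they have to be found in the camera images.
- surface_plate: Grey granite surface plate, fixed, 260 mm (x) x 400 mm (y), its flat top 45 mm above the bench; origin at the middle of its foot on the bench, z up. The covers lie on it with their lengths roughly along its x, about 125 mm apart along its y. It is hard: fingers landing on a cover at 15 mm/s knock it with about 45 N for an instant, at 6 mm/s with about 20 N; more than 40 N is too hard.
- cover_a_handle (a point): Middle of cover a's handle bar, 44 mm above the cover's underside, 36 above its flat top. Each cover: cast aluminium plate 150 (x) x 70 (y) x 8 mm, 0.24 to 0.38 kg, z up. D handle on its middle: bar 62 mm long (x), 14 thick (y), 16 high, top 52 mm above the underside, on two posts 12 x 14 mm, 25 mm either side of the middle. All lie level and alike on the surface plate.
- cover_b_handle (a point): Same point of cover b, a like cover. Which of the three is warped must be found by touch: it rests level, its top as high as the others', on a 36 mm long flat strip under its middle; from there its underside rises evenly to 5 mm clear at both ends (x). The two others are flat underneath and sit firm: they give under 0.6 mm when pushed with 5 N.
- cover_c_handle (a point): Same point of cover c, a like cover. Whichever is warped behaves so: about 1.5 N pushed down 60 mm from the middle along its length tips it 5 degrees, that spot sinking about 3.7 mm until the sloping underside lands on the plate; then it is as firm as the others. It falls back level when let go.
- reject_tray: Open grey plastic tray, fixed left or right of the surface plate; 190 (x) x 115 (y) x 35 mm high outside, 180 x 105 inside, floor 5 mm. Two 6 mm high, 6 mm wide ribs cross its floor at x = +-55 mm. A cover lies lengthwise along x across the ribs: handle bar 55 mm above the bench if flat, about 52 if warped, its belly sinking between them. Origin: middle of the underside.
- socket_case: Green socket set case, fixed on the side of the surface plate away from the tray, 210 x 115 mm, about 38 mm high with its sockets; origin at the middle of its underside. Not to be used.
- wrench: Loose wrench 190 mm long or less, on the bench beyond the plate, to be left alone; origin at the middle of its underside.
- screwdriver: Loose screwdriver on the bench beyond the plate, to be left alone; origin at the middle of its underside.
- solder_can: Loose can 52 mm across, 60 mm tall, on the bench beyond the plate, to be left alone; origin at the middle of its underside.
Not all that is in view belongs to the job. Leave any pink or red look-alike of the part that bears cover_c_handle alone.

How it is judged:
By the outcome, as a careful person would: the job done as asked, in the order asked, and still so for the second after the job is handed in, with the robot touching nothing.
It also fails if it takes over 67 s, if anything falls off the work surface, if the arm or the gripper's body presses on something with over 40 N, if the wrist force passes 120 N, or if a joint passes its speed limit or range.

## Working session

There is one attempt and no reset: what is moved stays moved. The work goes in short steps, each a Python script; the robot and the scene stay as the last script left them, time stands still between calls to the robot, and variables do not carry over. Pictures are saved under pics/ and viewed, at most 10 in all, crops included, and the job is handed in when it is done.

```bash
mkdir -p pics; ls; python3 - <<'E'
from rig import *
import cv2
for n in("top","side"):
    c=camera(n); cv2.imwrite(f"pics/{n}0.png",cv2.resize(c["img"][:,:,::-1],(784,588)))
    print(n,c["fx"],c["fy"],c["cx"],c["cy"],c["distortion"],c["pose"])
s=sense();print(s)
E
```

```text
pics
top 433.5401713268931 433.5401713268931 281.37017106695725 211.31162158036483 [-0.03104244  0.          0.          0.          0.        ] [[ 2.12167121e-02 -9.89584580e-01  1.42380514e-01  3.71376231e+02]
 [-9.99479368e-01 -2.44566916e-02 -2.10443046e-02  9.34039496e+01]
 [ 2.43072757e-02 -1.41859895e-01 -9.89588261e-01  1.27891052e+03]
 [ 0.00000000e+00  0.00000000e+00  0.00000000e+00  1.00000000e+00]]
side 379.3333302022429 379.3333302022429 281.11711125140357 214.07162553837475 [-0.10763553  0.          0.          0.          0.        ] [[ 9.92892755e-01 -7.29963158e-02  9.39974178e-02  4.61692525e+02]
 [-1.19008170e-01 -6.15711053e-01  7.78933216e-01 -6.47390798e+02]
 [ 1.01599413e-03 -7.84583607e-01 -6.20022202e-01  6.82632373e+02]
 [ 0.00000000e+00  0.00000000e+00  0.00000000e+00  1.00000000e+00]]
{'clock': 0.1, 'joint_positions': array([-1.52939611e+00,  3.13389727e-01,  1.49835674e+00,  6.74583369e-06,
        1.33099013e+00, -2.23407468e-01]), 'dq': array([-0.00123602, -0.00040762, -0.00189031,  0.00084078, -0.00128024,
       -0.00015476]), 'joint_efforts': array([ 2.97313309e-03, -4.02810359e+01, -2.52644098e+01,  6.95033837e-02,
        3.41602752e-02, -5.58880515e-05]), 'tcp_pos': array([ 137.38178336, -506.48122649,  238.22215215]), 'eef_rot': array([-3.14047860e+00, -2.59831670e-04,  2.64805931e-01]), 'force': array([-0.76238724, -0.20771403,  0.53548202]), 'moment': array([-0.00018491,  0.00672056,  0.01512606]), 'grip_force': 0.0, 'opening': 88.30693834814309}
```

View pics/top0.png

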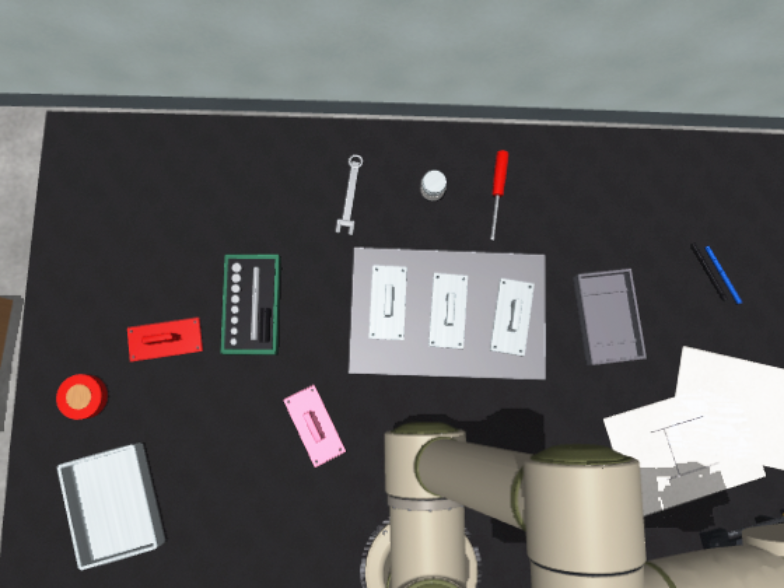

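View pics/side0.png

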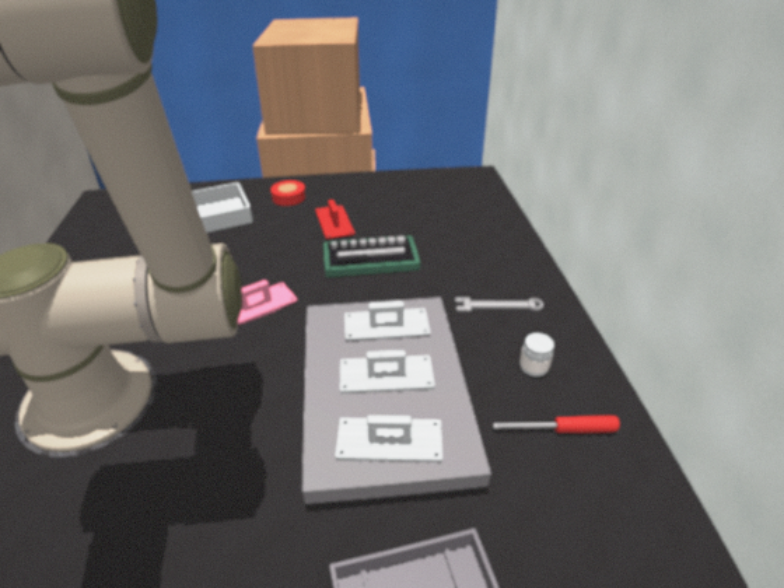

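The top view shows three white covers on the grey plate, with handles at about (389,300), (450,309) and (514,314). The grey tray is at (611,316). The look-alikes are a red cover at (164,340), a pink cover at (314,425) and a second, pale tray at (110,505). I choose the three white covers on the plate and the grey tray beside it, opposite the case. Next is one close crop.

```bash
python3 - <<'E'
from rig import *
import cv2
c=camera("top"); i=c["img"][165:285,245:475,::-1]
cv2.imwrite("pics/crop.png",cv2.resize(i,None,fx=3.4,fy=3.4,interpolation=cv2.INTER_CUBIC))
E
```

```text
(no output)
```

View pics/crop.png

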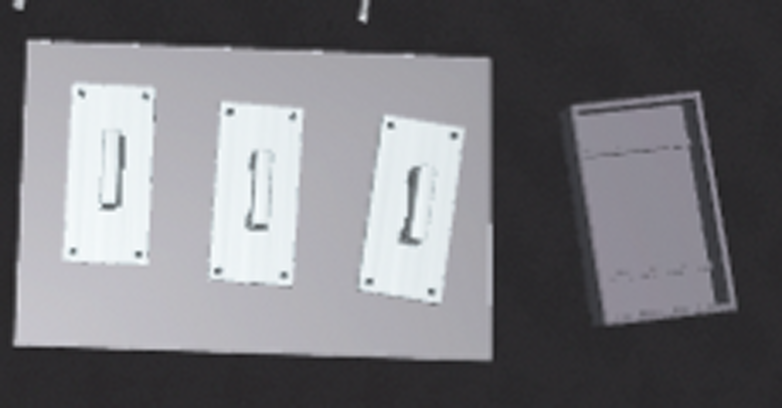

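The crop shows the covers' corners, the plate and the tray rim clearly. I'll turn these into poses and check them against the given sizes.

```bash
cat > h.py <<'E'
from rig import *
import numpy as np, cv2
def px2w(c,uv,z):
    K=np.array([[c["fx"],0,c["cx"]],[0,c["fy"],c["cy"]],[0,0,1]])
    n=cv2.undistortPoints(np.array(uv,float).reshape(-1,1,2),K,np.array(c["distortion"]))[:,0]
    d=np.c_[n,np.ones(len(n))]@c["pose"][:3,:3].T; o=c["pose"][:3,3]
    return o+d*((z-o[2])/d[:,2])[:,None]
E
python3 - <<'E'
from h import *
c=camera("top")
Q={"L":([(71,84),(156,88),(148,264),(63,261)],53),"M":([(221,101),(303,108),(292,287),(209,281)],53),"R":([(385,115),(465,127),(440,303),(359,292)],53),
"tray":([(572,106),(700,91),(737,310),(604,325)],35),"plate":([(27,40),(491,58),(492,360),(13,346)],45)}
H={"L":(112,169),"M":(262,190),"R":(422,204)}
f=lambda p:(np.array(p)+.5)/3.4-.5+[245,165]
for k,(p,z) in Q.items():
    w=px2w(c,f(p),z)[:,:2]; l=(w[0]+w[1]-w[2]-w[3])/2; b=(w[0]+w[3]-w[1]-w[2])/2
    print(k,w.mean(0).round(1),"len",np.linalg.norm(l).round(1),np.linalg.norm(b).round(1),"yaw",np.arctan2(l[1],l[0]).round(3),np.arctan2(-b[0],b[1]).round(3), px2w(c,f([H[k]]),97)[0].round(1) if k in H else "")
E
```

```text
L [534.9  79.9] len 149.6 71.4 yaw -0.022 -0.017 [532.7  78.5  97. ]
M [521.  -43.7] len 152.2 69.6 yaw -0.055 -0.055 [518.5 -43.3  97. ]
R [ 511.4 -175.5] len 151.6 68.6 yaw -0.149 -0.119 [ 510.2 -173.7   97. ]
tray [ 519.7 -388.4] len 190.4 115.6 yaw 0.129 0.136 
plate [517.4 -45.1] len 258.8 399.8 yaw -0.012 -0.01
```

Sizes match to within 2 mm, and spacing and yaw are plausible. I'll start probing with the right-hand cover.

```bash
cat >> h.py <<'E'
C={"L":(534,79.5,-.020),"M":(520,-43.5,-.055),"R":(511,-174.8,-.134)}
def loc(k,dx):
    x,y,a=C[k]; return np.array([x+dx*np.cos(a),y+dx*np.sin(a)]),a
def fz(): return np.mean([sense()["force"][2] for _ in range(3)])
def probe(k,dx,travel=110):
    p,a=loc(k,dx); o=[np.pi,0,a]
    move_pose([*p,travel],o); move_l([*p,58],80); hold(.2)
    b=fz(); z=58; log=[]
    while z>45:
        z-=.4; move_l([*p,z],4); f=fz()-b; log.append((round(sense()["tcp_pos"][2],2),round(f,1)))
        if f>6: break
    print(k,dx,log); move_l([*p,z+8],30); move_l([*p,travel],150); print(sense()["clock"])
E
python3 - <<'E'
from h import *
command_gripper(0)
print(sense()["clock"]); probe("R",-60)
E
```

```text
1.5
R -60 [(np.float64(57.69), np.float64(-0.3)), (np.float64(57.17), np.float64(-0.1)), (np.float64(56.78), np.float64(-0.8)), (np.float64(56.37), np.float64(0.2)), (np.float64(55.97), np.float64(-0.4)), (np.float64(55.57), np.float64(-0.9)), (np.float64(55.18), np.float64(-0.4)), (np.float64(54.77), np.float64(-0.8)), (np.float64(54.38), np.float64(-0.8)), (np.float64(53.99), np.float64(-0.0)), (np.float64(53.58), np.float64(0.3)), (np.float64(53.42), np.float64(4.2)), (np.float64(53.4), np.float64(10.1))]
8.3917
```

The right-hand cover is firm: contact at 53.5 mm, then 10 N with no sinking. Next is the middle one.

```bash
sed -i 's/58/56.5/g' h.py; python3 - <<'E'
from h import *
probe("M",-60)
E
```

```text
M -60 [(np.float64(56.18), np.float64(-0.3)), (np.float64(55.68), np.float64(-0.2)), (np.float64(55.26), np.float64(-0.4)), (np.float64(54.88), np.float64(-0.7)), (np.float64(54.5), np.float64(0.1)), (np.float64(54.08), np.float64(0.3)), (np.float64(53.69), np.float64(0.4)), (np.float64(53.42), np.float64(2.7)), (np.float64(53.41), np.float64(8.1))]
13.125
```

The middle cover is firm too. The left one must now be seen to rock.

```bash
python3 - <<'E'
from h import *
probe("L",-60)
c=camera("top"); i=c["img"][165:285,245:475,::-1]
cv2.imwrite("pics/crop2.png",cv2.resize(i,None,fx=3.4,fy=3.4,interpolation=cv2.INTER_CUBIC))
E
```

```text
L -60 [(np.float64(56.17), np.float64(0.9)), (np.float64(55.64), np.float64(0.5)), (np.float64(55.26), np.float64(0.3)), (np.float64(54.87), np.float64(0.2)), (np.float64(54.49), np.float64(-0.0)), (np.float64(54.08), np.float64(1.1)), (np.float64(53.68), np.float64(0.5)), (np.float64(53.34), np.float64(0.8)), (np.float64(52.91), np.float64(1.4)), (np.float64(52.46), np.float64(2.3)), (np.float64(52.07), np.float64(2.1)), (np.float64(51.69), np.float64(2.0)), (np.float64(51.29), np.float64(2.7)), (np.float64(50.88), np.float64(1.7)), (np.float64(50.46), np.float64(2.5)), (np.float64(50.27), np.float64(4.6)), (np.float64(50.18), np.float64(9.8))]
19.8667
```

The left cover rocks: contact at 53.4 mm, then it sinks 3.2 mm at about 2 N before landing firm at 10 N. I'll grasp it by the handle.

```bash
python3 - <<'E'
from h import *
p,a=loc("L",0); o=[np.pi,0,a]
move_l([*sense()["tcp_pos"][:2],140],150)
command_gripper(50,25)
move_pose([*p,130],o); move_l([*p,80],80); move_l([*p,70],25); hold(.2); b=fz()
command_gripper(0,25); print(sense()["opening"],sense()["grip_force"])
move_l([*p,76],15); move_l([*p,185],120); hold(.2); s=sense()
print(s["opening"],s["grip_force"],fz()-b,s["moment"],s["clock"])
c=camera("side"); cv2.imwrite("pics/lift.png",cv2.resize(c["img"][:,:,::-1],(784,588)))
E
```

```text
13.469180334519093 24.99529793858528
13.880324605087061 24.99481502920389 -1.9771837832168777 [ 0.01459431 -0.01396148 -0.02848369] 25.4417
```

View pics/lift.png

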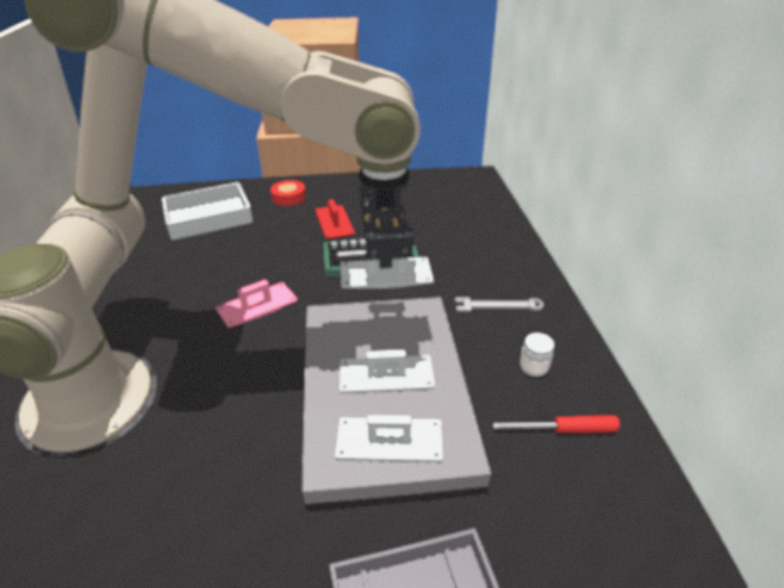

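The cover is held level at about (386,272) and the other two are undisturbed. Now the carry to the tray and a gentle set-down.

```bash
python3 - <<'E'
from h import *
p=[519.7,-388.4]; o=[np.pi,0,.132]
move_l([*p,185],180,o); move_l([*p,70],80); move_l([*p,40],30); hold(.2); b=fz(); z=40; log=[]
while z>31:
    z-=.5; move_l([*p,z],6); f=fz()-b; log.append((float(sense()["tcp_pos"][2].round(2)),float(f.round(1))))
    if f>1.8: break
print(log); 
c=camera("top"); cv2.imwrite("pics/set.png",cv2.resize(c["img"][150:320,360:530,::-1],None,fx=3.4,fy=3.4,interpolation=cv2.INTER_CUBIC))
print(sense()["clock"],sense()["moment"],sense()["opening"])
E
```

```text
[(39.46, 1.6), (38.94, 0.2), (38.46, -0.3), (37.97, 1.0), (37.46, 0.8), (36.95, 1.6), (36.46, 0.7), (35.95, 0.2), (35.46, -0.1), (34.96, 0.4), (34.46, 0.5), (33.95, 1.1), (33.47, 1.1), (33.05, 0.5), (32.98, 6.9)]
34.975 [ 0.18796467  0.29329469 -0.02814638] 13.807877499088354
```

View pics/set.png

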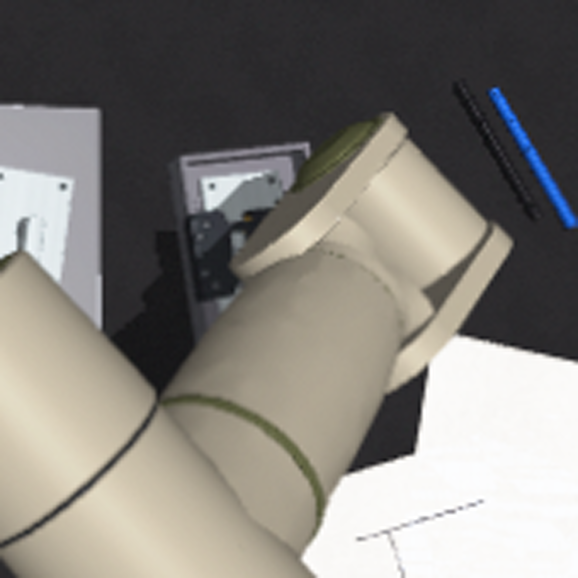

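The cover landed at TCP z = 33.0, which puts the bar at the expected 52 mm. Its far end is visible inside the tray at (230,185). Releasing and backing off.

```bash
python3 - <<'E'
from h import *
p=sense()["tcp_pos"][:2]
command_gripper(40); hold(.3); move_l([*p,60],40); move_l([*p,200],150); goto_joints([-1.1*0+ -1.529,.313,1.498,0,1.331,-.223]); hold(.3)
print(sense()["clock"])
c=camera("top"); cv2.imwrite("pics/end.png",cv2.resize(c["img"][165:285,245:475,::-1],None,fx=3.4,fy=3.4,interpolation=cv2.INTER_CUBIC))
E
```

```text
39.55
```

View pics/end.png

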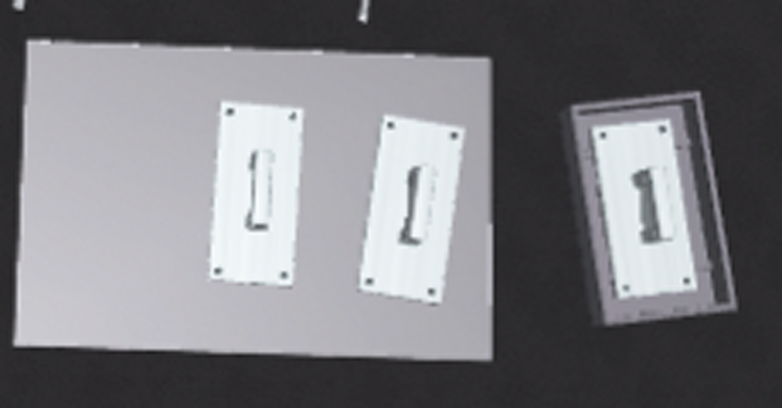

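The cover lies inside the tray, centred at about (645,208), and the other two covers have not moved.

```bash
python3 -c "
from rig import *
print(job_done())"
```

```text
the job is handed in; nothing more can be done
None
```

The left-hand cover was the warped one: it rocked 3.2 mm down onto the plate, and it now lies released in the reject tray, the other two covers unmoved; I handed the job in at about 40 s.

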